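Check that a trolley's brake lever stops short of the bar

ROBOT

A 7-joint arm with a two-finger parallel gripper is mounted at the origin on the work surface. World frame = base frame: x ahead of the robot, y to its left, z up, the work surface at z = 0. Lengths are in m, angles in rad, forces in N, time in s.
With the tool pointing down it reaches from about 0.4 to 0.925 m from the base axis. Payload 5.6 kg.
Tool frame: the origin (TCP) lies midway between the tips of the shut fingers; the grasp point (between the pads) lies 19 mm behind it; z points along the fingers, y is the line along which they close (so a half turn about z gives the same grasp; the last joint's range is limited). The gripper opens to 85 mm and grips with 20 to 120 N. Pads are 22 mm wide; open, the fingers measure 114 mm over their backs; the gripper's body (76 mm by 85 mm) begins 54 mm behind the grasp point. The pads swing forward as they close: fully open they stand 13 mm farther back than shut.
Start: joints at [1.131, 0.468, -0.012, 1.603, 0.006, 1.071, -0.056], TCP at [0.251, -0.6, 0.231] pointing down, gripper open.
Joint ranges: [-2.53, 2.53], [-0.31, 2.02], [-1.57, 1.55], [0.28, 2.44], [-1.29, 4.43], [0.15, 1.84], [-2.92, 2.92]. Speed limits (rad/s): [2.57, 2.57, 3.14, 3.14, 3.14, 3.14, 3.14].

INTERFACE

Orientations are given as a 3x3 rotation matrix whose columns are the frame's x, y, z axes.
In Python, from workcell import monitor, imaging, manip gives the robot as it stands. The module is installed in compiled form; this text tells all that it offers.
- The arm moves only by the shell command python3 -m creep 'ROWS' [FORCE]. ROWS is a JSON object of lists of equal length, an entry for each row: "jaw": the gripper's target within -1 to 1 (fully open at 1, half-way at 0, shut at -1); "dp": the shift along the tool's x, y, z as a fraction of full scale, a list of three; "yaw": the turn about the tool's z as a fraction of full scale. A call has 1 to 20 rows; each row shifts and turns the commanded pose from where the row before left it, along the tool's axes as they then stand; what a row does not reach is not made up. Full scale, the value 1, is 0.02 m for a shift and 0.08 rad for a turn. A row lasts 1/12 s, in which the tool goes at most 41.7 mm and 7.16 degrees, less where a joint would pass 70% of its speed; a pose out of reach is approached as far as the arm can. A call with a number of a shift or a turn outside -1 to 1 is refused whole. A call with a gripper value outside its range is refused whole. The fingers move at their own pace and stop on an object; FORCE is the grip in N (left out, the last holds). Time passes only in rows, so rows that do not move let the fingers close. It gives the time, the measured TCP pose, the force, the opening and the grip force at its end, in the units of the state.
- monitor.get_obs(): the state, without advancing time (a new reading comes with each control period).
- imaging.grab_frame(name): name is "scene" or "top" or "wrist"; returns the picture (420x560x3 uint8, red, green, blue); there is no depth.
- imaging.camera_model(name): a dict with "intrinsics" (3x3 intrinsics, pixels), "extrinsics" (4x4, takes a point from world to camera coordinates). Camera axes: x right, y up, looking along -z (the intrinsics and any distortion apply to the point x, -y, -z); pixel columns grow to the right and rows downward; lengths in m; the calibration is good to about 2 mm. The wrist camera is an equidistant fisheye: a pixel r from the principal point sees the ray r / f radians off the axis. A picture is of the moment at which its call begins: read the wrist's pose just before it. camera_model takes no time and is no camera call; for the wrist camera it gives the pose at the moment of the call.
- manip.job_done(): hands the job in; it is judged then, once.
The state is a dict: "time": time; "joint_pos": joint angles; "dq": joint speeds; "joint_torque": joint torques, N m; "tcp_pos": TCP position; "orientation": TCP orientation; "wrist_force": force on the tool from outside, world axes, zero at the start; "moment": the same for the moment, N m; "finger_gap": finger opening in m; "grip_force": force on a finger pad.
Only numpy, scipy, OpenCV 4.12 (cv2) and the standard library are available. Lean on these libraries where they do the work, as an engineer would, in place of code of your own. Each camera call takes 0.05 s, during which the arm holds its last target. There are 200 camera calls.

TASK

The push bar of a timber trolley lies in two wooden cradles on the bench; check the brake on its long hand lever (the short lever beside it is the tilt release). With the outside of the fingers, press the long lever in towards the bar until it comes up firm against its stop, let it spring right back out, then press it in to the stop a second time and finish while still holding it there so that the gap to the bar can be seen. Push only on the lever's outer face without forcing it or pinching it, and leave the bar, the short lever and everything else on the bench alone.

Things in the scene. Friction and masses are not known exactly. Their poses are not given: they have to be found in the camera images.
- brake (a joint): Turn of the long brake lever about its upright hinge (rad): 0 = sprung fully out, 0.30 = hard against its built-in stop, which leaves about 9 mm between its ball and the bar (20 mm at the press point). Sprung outwards: at the press point about 2.4 N starts it moving and about 6 N brings it to the stop.
- brake_press (a point): Point on the bare aluminium blade of the LONG lever: 10 mm thick, 16 mm high, its centre line 150 mm above the bench, an 18 mm ball at its free end; hinge to ball 140 mm. The point: outer face, mid height, 100 mm along from the hinge, 40 mm short of the ball. x points squarely through the blade to the bar (the way to press), y to the free end, z up. To the stop it travels about 30 mm.
- brake_hinge (a point): Centre of the long lever's upright hinge pin, at the height of the blade's centre line, 35 mm from the bar's axis. Seen from above the lever turns clockwise about it when pressed.
- push_bar: Fixed steel push bar, 28 mm across, 530 mm long with its rubber ends (34 mm), axis level, 150 mm above the bench, in two wooden cradles (posts 50 x 30 mm, feet 120 x 45 mm) 212 mm either side of its middle. Origin: on the bench under its middle; y along the bar, x across it, z up. Both levers are on its -x side, towards the robot.
- tilt_clamp: Clamp of the SHORT lever (tilt release, 80 mm long, like the long one), with that lever: not to be touched. Origin on the bar's axis, axes as the push bar's. The lever stands 30 to 75 mm out from that axis and points to +y. The two levers may change places along the bar: one clamp sits 180 mm to -y of the bar's middle, the other 30 mm to +y.
- rasp: Wood rasp with a black handle, 265 x 26 x 26 mm, lying. Loose bystander; origin at its underside.
- offcut: Pale wood offcut, 70 x 120 x 28 mm. Loose bystander; origin at its underside.
- glue: White glue bottle with an orange cap, 56 mm across, 150 mm tall. Loose bystander; origin at its underside.
- screw_jar: Glass jar with a steel lid, 54 mm across, 65 mm tall, standing by the push bar. Loose bystander; origin at its underside.
- tape: Tape measure, 70 x 38 x 62 mm, standing. Loose bystander; origin at its underside.
- mallet: Wooden mallet lying down, 280 mm long, head 120 mm wide and 70 mm high. Loose bystander; origin at its underside.
- square: Try square lying flat, stock 120 mm, blade 190 mm. Loose bystander; origin at its underside.

How it is judged:
By the outcome, as a careful person would: the job done as asked, in the order asked, and still so for the second after the job is handed in, while the arm keeps its last pose, push and grip.
It also fails if it takes over 40 s, if anything falls off the work surface, if the arm or the gripper's body presses on something with over 40 N, if the wrist force passes 120 N, or if a joint passes its speed limit or range.

## Working session

There is one attempt and no reset: what is moved stays moved. The work goes in short steps, Python scripts to look and compute and a shell command to move; the robot and the scene stay as the last step left them, time stands still between calls to the robot, and variables do not carry over. Pictures are saved under pics/ and viewed, at most 10 in all, crops included, and the job is handed in when it is done.

```bash
mkdir -p pics; python3 - <<'E'
from workcell import monitor, imaging
import cv2,numpy as np
o=monitor.get_obs(); print(o['time'],o['tcp_pos'],o['orientation'],o['wrist_force'],o['finger_gap'])
for n in('scene','top'):
    im=imaging.grab_frame(n); cv2.imwrite(f'pics/{n}0.png',im[:,:,::-1]); 
    c=imaging.camera_model(n); print(n,c)
E
```

```text
0.0 [ 0.25091632 -0.59901607  0.23033189] [[ 9.22344886e-01  3.86366772e-01 -7.93008690e-04]
 [ 3.86367566e-01 -9.22343557e-01  1.57064742e-03]
 [-1.24580481e-04 -1.75507146e-03 -9.99998452e-01]] [ 0.44300444 -0.29216734 -0.43070088] 0.08572831931920828
scene {'intrinsics': array([[443.88138663,   0.        , 274.44342808],
       [  0.        , 443.88138663, 207.70681327],
       [  0.        ,   0.        ,   1.        ]]), 'extrinsics': array([[ 0.68131187,  0.73197983, -0.00443404, -0.37432402],
       [-0.55971244,  0.52485357,  0.64128833,  0.25306803],
       [ 0.47173734, -0.43443557,  0.76728718, -1.54537884],
       [ 0.        ,  0.        ,  0.        ,  1.        ]])}
top {'intrinsics': array([[457.43655685,   0.        , 280.19233374],
       [  0.        , 457.43655685, 207.74256625],
       [  0.        ,   0.        ,   1.        ]]), 'extrinsics': array([[ 0.08260042, -0.9965537 ,  0.00760827, -0.05515592],
       [ 0.97370125,  0.08232811,  0.21243342, -0.61496339],
       [-0.21232769, -0.01013891,  0.97714592, -1.41582827],
       [ 0.        ,  0.        ,  0.        ,  1.        ]])}
```

View pics/top0.png

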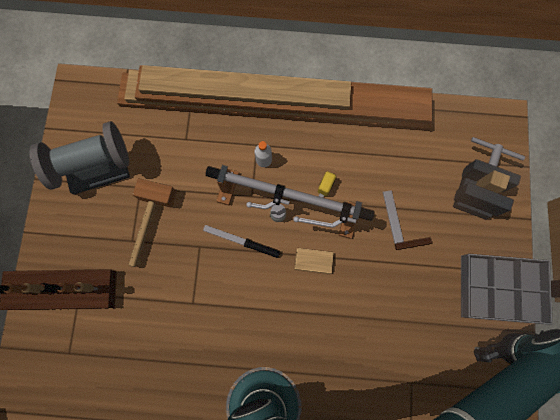

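View pics/scene0.png

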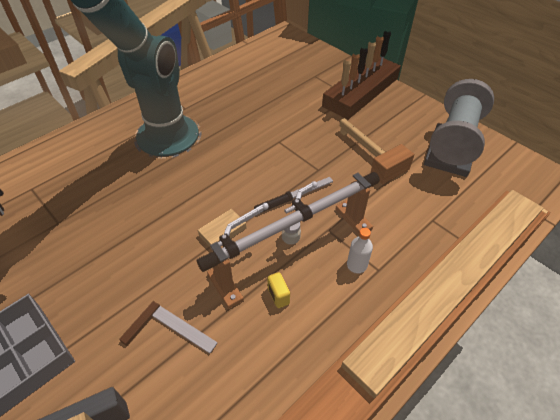

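The top view shows the bar from (210,172) to (372,215). The long lever runs from its clamp near (347,214) to its ball near (297,219). The short lever's ball is near (249,205), and the jar is near (279,212). I'll zoom in on these next.

```bash
python3 - <<'E'
import cv2
a=cv2.imread('pics/top0.png')[160:250,200:390]; b=cv2.imread('pics/scene0.png')[165:275,195:385]
cv2.imwrite('pics/tz.png',cv2.resize(a,(760,360),interpolation=cv2.INTER_CUBIC))
cv2.imwrite('pics/sz.png',cv2.resize(b,(760,440),interpolation=cv2.INTER_CUBIC))
E
```

```text
(no output)
```

View pics/tz.png

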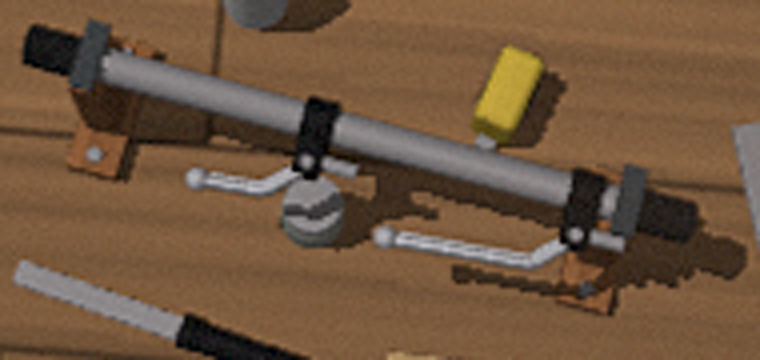

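View pics/sz.png

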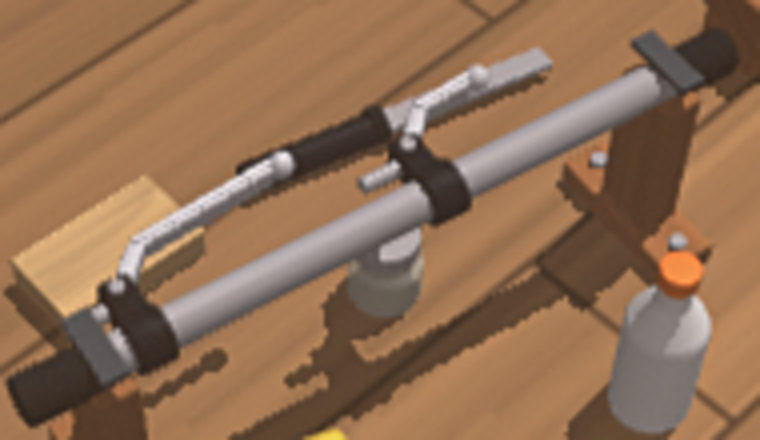

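The zoomed views, as top-image pixels: long-lever ball (296.2,219.2), blade bend (332,225.5), hinge pin (344,218.8), bar ends (209,171.5) and (371,214.5). The jar lid (278,212) lies beyond the ball. In the scene view the ball is at (266,206).

```bash
cat > h.py <<'E'
import numpy as np
from workcell import imaging
def ray(n,p):
    c=imaging.camera_model(n);K=c['intrinsics'];E=c['extrinsics'];R=E[:3,:3]
    d=np.linalg.inv(K)@[p[0],p[1],1];d=R.T@(d*[1,-1,-1]);return -R.T@E[:3,3],d
def pl(n,p,z):
    o,d=ray(n,p);return o+d*(z-o[2])/d[2]
def proj(n,X):
    c=imaging.camera_model(n);E=c['extrinsics'];q=(E[:3,:3]@X+E[:3,3])*[1,-1,-1];q=c['intrinsics']@q;return q[:2]/q[2]
E
python3 - <<'E'
from h import *
T=lambda u,v:(200+(u-1.5)/4,160+(v-1.5)/4)
S=lambda u,v:(195+(u-1.5)/4,165+(v-1.5)/4)
p=dict(endL=(35,45),endR=(685,219),ball=(385,237),bend=(535,262),blademid=(460,248),pin=(575,235),c1=(580,205),c2=(318,135),sball=(196,178))
q={k:pl('top',T(*v),.15) for k,v in p.items()}
q['jar']=pl('top',T(314,205),.065)
for k,v in q.items():print(k,v.round(4))
s={'ball':(283,164),'sball':(479,76),'bend':(138,245),'endR':(25,400),'endL':(722,52)}
for k,v in s.items():print('scene',k,pl('scene',S(*v),.15).round(4))
L=q['endL']-q['endR'];print(np.linalg.norm(L));y=L/np.linalg.norm(L);x=np.array([y[1],-y[0],0]);print('y',y,'x',x)
m=(q['endL']+q['endR'])/2
for k,v in q.items():print(k,((v-m)@x).round(4),((v-m)@y).round(4))
E
```

```text
endL [0.6971 0.2272 0.15  ]
endR [ 0.6019 -0.2817  0.15  ]
ball [ 0.5688 -0.0549  0.15  ]
bend [ 0.5591 -0.1696  0.15  ]
blademid [ 0.5651 -0.1122  0.15  ]
pin [ 0.5824 -0.1987  0.15  ]
c1 [ 0.606  -0.2013  0.15  ]
c2 [0.644  0.0025 0.15  ]
sball [0.6024 0.0925 0.15  ]
jar [0.6068 0.0022 0.065 ]
scene ball [ 0.5686 -0.0488  0.15  ]
scene sball [0.6013 0.0988 0.15  ]
scene bend [ 0.5558 -0.1584  0.15  ]
scene endR [ 0.5989 -0.2777  0.15  ]
scene endL [0.6985 0.2348 0.15  ]
0.5177168394045368
y [0.18395516 0.98293464 0.        ] x [ 0.98293464 -0.18395516  0.        ]
endL 0.0 0.2589
endR 0.0 -0.2589
ball -0.0743 -0.042
bend -0.0627 -0.1566
blademid -0.0674 -0.0991
pin -0.0344 -0.1809
c1 -0.0107 -0.1791
c2 -0.0109 0.0282
sball -0.0684 0.109
jar -0.0474 0.021
```

```bash
python3 -m creep '{"jaw":[-1,-1,-1,-1,-1,-1,-1,-1,-1,-1,-1,-1],"dp":[[0,0,0],[0,0,0],[0,0,0],[0,0,0],[0,0,0],[0,0,0],[0,0,0],[0,0,0],[0,0,0],[0,0,0],[0,0,0],[0,0,0]],"yaw":[-0.98,-0.98,-0.98,-0.98,-0.98,-0.98,-0.98,-0.98,-0.98,-0.98,-0.98,-0.98]}' 80
cat > togo.py <<'E'
import sys,numpy as np
from workcell import monitor
o=monitor.get_obs();R=np.array(o['orientation']);t=np.array([float(a) for a in sys.argv[1:4]])
print('t',o['time'],'tcp',np.round(o['tcp_pos'],4),'ang_y',np.degrees(np.arctan2(R[1,1],R[0,1])).round(2),'gap',o['finger_gap'],'f',np.round(o['wrist_force'],2))
print('full-scale units',(R.T@(t-o['tcp_pos'])/0.02).round(2),'tool z',R[:,2].round(4),'q',np.round(o['joint_pos'],2))
E
python3 togo.py 0.517 -0.083 0.231
```

```text
time: 1.1
tcp_pos: [0.251, -0.5992, 0.2307]
orientation: [[0.227, 0.974, -0.0], [0.974, -0.227, 0.001], [0.001, -0.001, -1.0]]
wrist_force: [-0.4, -0.1, 0.6]
finger_gap: 0.0001
grip_force: 0.0
t 1.1 tcp [ 0.251  -0.5992  0.2307] ang_y -13.14 gap 6.444804511176947e-05 f [-0.37 -0.05  0.56]
full-scale units [28.16  7.08  0.  ] tool z [-5.e-04  1.e-03 -1.e+00] q [ 1.27  0.48 -0.21  1.59  0.11  1.08  0.81]
```

```bash
python3 -m creep '{"jaw":[-1,-1,-1,-1,-1,-1,-1,-1,-1,-1,-1,-1,-1,-1,-1,-1,-1,-1,-1,-1],"dp":[[0.5,0.12,0],[0.9,0.23,0],[0.9,0.23,0],[0.9,0.23,0],[0.9,0.23,0],[0.9,0.23,0],[0.9,0.23,0],[0.9,0.23,0],[0.9,0.23,0],[0.9,0.23,0],[0.9,0.23,0],[0.9,0.23,0],[0.9,0.23,0],[0.9,0.23,0],[0.9,0.23,0],[0.9,0.23,0],[0.9,0.23,0],[0.9,0.23,0],[0.9,0.23,0],[0.5,0.12,0]],"yaw":[0,0,0,0,0,0,0,0,0,0,0,0,0,0,0,0,0,0,0,0]}'
python3 togo.py 0.517 -0.083 0.231
```

```text
time: 2.77
tcp_pos: [0.4167, -0.2821, 0.2312]
orientation: [[0.23, 0.973, -0.0], [0.973, -0.23, 0.001], [0.001, -0.0, -1.0]]
wrist_force: [-0.4, 0.4, 0.2]
finger_gap: 0.0001
grip_force: 0.0
t 2.7667 tcp [ 0.4167 -0.2821  0.2312] ang_y -13.31 gap 0.00014824733971672652 f [-0.38  0.36  0.2 ]
full-scale units [10.84  2.59  0.02] tool z [-0.e+00  9.e-04 -1.e+00] q [ 0.86  0.25 -0.38  1.94  0.11  0.97  0.19]
```

```bash
python3 -m creep '{"jaw":[-1,-1,-1,-1,-1,-1,-1,-1,-1,-1,-1,-1,-1,-1],"dp":[[0.5,0.12,0],[0.9,0.22,0],[0.9,0.22,0],[0.9,0.22,0],[0.9,0.22,0],[0.9,0.22,0],[0.9,0.22,0],[0.9,0.22,0],[0.9,0.22,0],[0.9,0.22,0],[0.9,0.22,0],[0.9,0.22,0],[0.4,0.1,0],[0,0,0]],"yaw":[0,0,0,0,0,0,0,0,0,0,0,0,0,0]}'
python3 togo.py 0.517 -0.083 0.136
python3 - <<'E'
from workcell import imaging
import cv2
a=imaging.grab_frame('top')[140:260,200:390,::-1]; b=imaging.grab_frame('scene')[125:275,195:385,::-1]
import numpy as np
cv2.imwrite('pics/c1.png',cv2.resize(np.vstack([a,b]),None,fx=2.2,fy=2.2,interpolation=cv2.INTER_CUBIC))
E
```

```text
time: 3.93
tcp_pos: [0.5177, -0.0853, 0.2312]
orientation: [[0.229, 0.973, 0.0], [0.973, -0.229, 0.001], [0.001, -0.0, -1.0]]
wrist_force: [-0.3, 0.1, -1.2]
finger_gap: -0.0001
grip_force: 0.0
t 3.9333 tcp [ 0.5177 -0.0853  0.2312] ang_y -13.23 gap -0.00010172498358148596 f [-0.29  0.11 -1.17]
full-scale units [ 0.1  -0.06  4.76] tool z [ 1.e-04  7.e-04 -1.e+00] q [ 0.51  0.31 -0.49  1.88  0.17  0.99 -0.28]
```

View pics/c1.png

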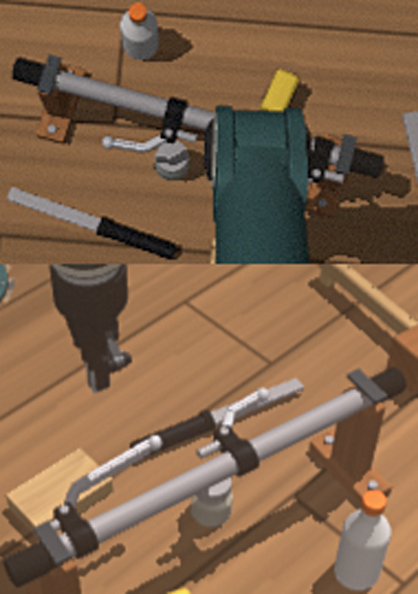

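The fingers hang clear above, on the robot side of the long lever: fingertip at about (97,388) in the composite, ball at (155,440). Next I descend, then approach.

```bash
python3 -m creep '{"jaw":[-1,-1,-1,-1,-1,-1,-1,-1,-1],"dp":[[0,0,0.4],[0,0,0.8],[0,0,0.8],[0,0,0.8],[0,0,0.8],[0,0,0.8],[0.1,0,0.5],[0,0,0],[0,0,0]],"yaw":[0,0,0,0,0,0,0,0,0]}'
python3 -m creep '{"jaw":[-1,-1,-1,-1,-1,-1,-1],"dp":[[0,0.3,0],[0,0.3,0],[0,0.3,0],[0,0.2,0],[0,0.1,0],[0,0,0],[0,0,0]],"yaw":[0,0,0,0,0,0,0]}'
```

```text
time: 4.78
tcp_pos: [0.5173, -0.0856, 0.1329]
orientation: [[0.232, 0.973, -0.001], [0.973, -0.232, 0.0], [-0.0, -0.001, -1.0]]
wrist_force: [0.7, -0.2, 0.8]
finger_gap: -0.0004
grip_force: 0.0
time: 5.37
tcp_pos: [0.541, -0.0907, 0.1332]
orientation: [[0.231, 0.973, -0.0], [0.973, -0.231, 0.0], [-0.0, -0.0, -1.0]]
wrist_force: [-0.1, -0.0, -0.6]
finger_gap: -0.0
grip_force: 0.0
```

```bash
for i in 1; do python3 -m creep '{"jaw":[-1,-1,-1,-1],"dp":[[0,0.15,0],[0,0.15,0],[0,0,0],[0,0,0]],"yaw":[0,0,0,0]}'; done | grep -E 'pos|force'
python3 -m creep '{"jaw":[-1,-1,-1,-1],"dp":[[0,0.15,0],[0,0.15,0],[0,0,0],[0,0,0]],"yaw":[0,0,0,0]}' | grep -E 'pos|force'
python3 -m creep '{"jaw":[-1,-1,-1,-1],"dp":[[0,0.15,0],[0,0.15,0],[0,0,0],[0,0,0]],"yaw":[0,0,0,0]}' | grep -E 'pos|force'
```

```text
tcp_pos: [0.5463, -0.0917, 0.133]
wrist_force: [-2.9, 1.4, 1.1]
grip_force: 1.5
tcp_pos: [0.5524, -0.093, 0.133]
wrist_force: [-3.6, 3.6, -0.7]
grip_force: 2.1
tcp_pos: [0.5579, -0.0939, 0.1329]
wrist_force: [-3.7, 5.1, 0.4]
grip_force: 2.7
```

Contact is at about x=0.545. The lever's arc runs along world +x while I drifted to −y, which explains the side friction. I'll shift sideways and follow the arc.

```bash
python3 -m creep '{"jaw":[-1,-1,-1,-1,-1,-1],"dp":[[0.15,0.1,0],[0.1,0.15,0],[0.05,0.15,0],[0.05,0.15,0],[0,0,0],[0,0,0]],"yaw":[0,0,0,0,0,0]}'| grep -E 'pos|force|time'
python3 -m creep '{"jaw":[-1,-1,-1],"dp":[[0.03,0.1,0],[0,0,0],[0,0,0]],"yaw":[0,0,0]}'| grep -E 'pos|force'
python3 -m creep '{"jaw":[-1,-1,-1],"dp":[[0.03,0.1,0],[0,0,0],[0,0,0]],"yaw":[0,0,0]}'| grep -E 'pos|force'
```

```text
time: 6.87
tcp_pos: [0.5698, -0.0925, 0.1328]
wrist_force: [-7.1, -1.0, 1.2]
grip_force: 2.5
tcp_pos: [0.5717, -0.0925, 0.1328]
wrist_force: [-5.7, -2.1, 1.6]
grip_force: 2.6
tcp_pos: [0.5736, -0.0924, 0.1327]
wrist_force: [-6.7, -0.8, 0.7]
grip_force: 2.7
```

```bash
for i in 1; do python3 -m creep '{"jaw":[-1,-1,-1],"dp":[[0,0.07,0],[0,0,0],[0,0,0]],"yaw":[0,0,0]}'| grep -E 'pos|force'; done
python3 -m creep '{"jaw":[-1,-1,-1],"dp":[[0.02,0.07,0],[0,0,0],[0,0,0]],"yaw":[0,0,0]}'| grep -E 'pos|force'
```

```text
tcp_pos: [0.5741, -0.0924, 0.1327]
wrist_force: [-9.2, -0.4, 3.3]
grip_force: 4.0
tcp_pos: [0.5743, -0.0924, 0.1326]
wrist_force: [-12.4, -0.7, 5.3]
grip_force: 5.8
```

```bash
python3 - <<'E'
from workcell import imaging
import cv2
b=imaging.grab_frame('scene')[125:275,195:385,::-1]
cv2.imwrite('pics/c2.png',cv2.resize(b,None,fx=4,fy=4,interpolation=cv2.INTER_CUBIC))
E
```

```text
(no output)
```

View pics/c2.png

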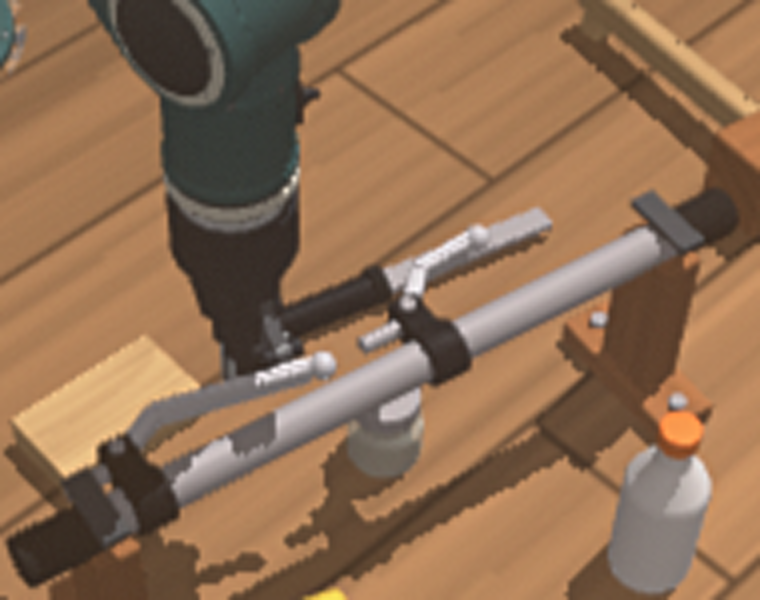

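At the stop, the ball at (322,363) sits close to the bar with a small gap, and nothing else is touched. I'll release fully and then press again.

```bash
python3 - <<'E'
from h import *
b=pl('scene',(195+320.5/4,125+361.5/4),.15)
y=np.array([.18396,.98293,0]);x=np.array([.98293,-.18396,0]);m=np.array([.6495,-.02725,.15])
print(b,(b-m)@x,(b-m)@y)
E
python3 -m creep '{"jaw":[-1,-1,-1,-1,-1,-1,-1,-1,-1,-1,-1,-1],"dp":[[-0.05,-0.2,0],[-0.08,-0.3,0],[-0.08,-0.3,0],[-0.08,-0.3,0],[-0.08,-0.3,0],[-0.08,-0.3,0],[0,-0.3,0],[0,-0.2,0],[0,-0.1,0],[0,0,0],[0,0,0],[0,0,0]],"yaw":[0,0,0,0,0,0,0,0,0,0,0,0]}'
python3 togo.py 0.5743 -0.0924 0.133
python3 - <<'E'
from workcell import imaging
import cv2
b=imaging.grab_frame('scene')[125:275,195:385,::-1]
cv2.imwrite('pics/c3.png',cv2.resize(b,None,fx=4,fy=4,interpolation=cv2.INTER_CUBIC))
E
```

```text
[ 0.60933143 -0.05250941  0.15      ] -0.03483617164340982 -0.03221763869025707
time: 8.92
tcp_pos: [0.5316, -0.0887, 0.1334]
orientation: [[0.231, 0.973, 0.001], [0.973, -0.231, 0.0], [0.0, 0.001, -1.0]]
wrist_force: [-0.4, 0.1, 0.0]
finger_gap: 0.0002
grip_force: 0.0
t 8.9167 tcp [ 0.5316 -0.0887  0.1334] ang_y -13.36 gap 0.00022194038448567735 f [-0.4   0.14  0.02]
full-scale units [0.31 2.12 0.02] tool z [ 9.e-04  0.e+00 -1.e+00] q [ 0.46  0.46 -0.44  1.93  0.26  0.81 -0.36]
```

View pics/c3.png

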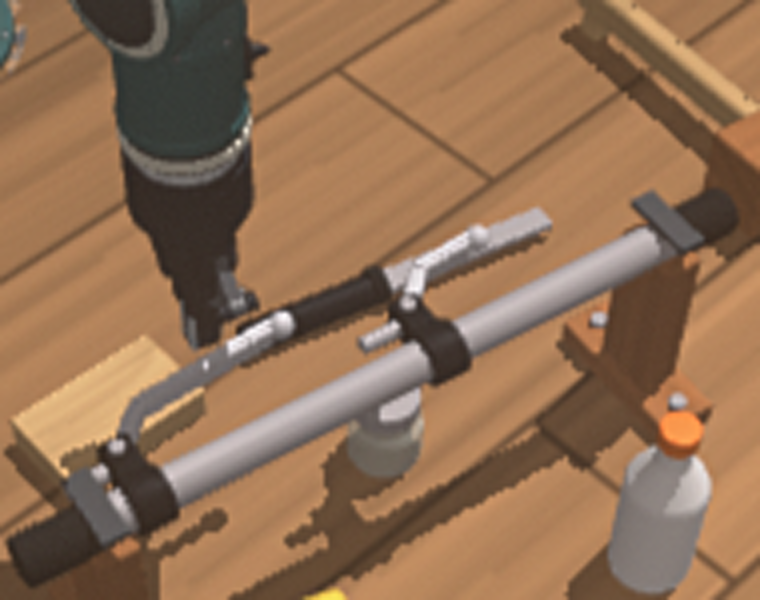

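The lever is fully out again, with its ball back at its first position (283,324). Now the second press.

```bash
python3 -m creep '{"jaw":[-1,-1,-1,-1,-1,-1,-1,-1,-1,-1,-1,-1,-1],"dp":[[0,0.2,0],[0,0.2,0],[0.03,0.2,0],[0.04,0.2,0],[0.04,0.2,0],[0.04,0.2,0],[0.04,0.2,0],[0.04,0.2,0],[0.04,0.2,0],[0.03,0.15,0],[0.02,0.1,0],[0,0,0],[0,0,0]],"yaw":[0,0,0,0,0,0,0,0,0,0,0,0,0]}'| grep -E 'pos|force|time'
python3 -m creep '{"jaw":[-1,-1,-1],"dp":[[0,0.1,0],[0,0,0],[0,0,0]],"yaw":[0,0,0]}'| grep -E 'pos|force'
python3 -m creep '{"jaw":[-1,-1,-1],"dp":[[0,0.06,0],[0,0,0],[0,0,0]],"yaw":[0,0,0]}'| grep -E 'pos|force'
```

```text
time: 10.05
tcp_pos: [0.5714, -0.0899, 0.1329]
wrist_force: [-6.1, 5.1, 3.6]
grip_force: 3.5
tcp_pos: [0.5732, -0.09, 0.1329]
wrist_force: [-6.4, 5.1, 3.8]
grip_force: 3.7
tcp_pos: [0.5743, -0.0901, 0.1329]
wrist_force: [-5.4, 6.0, 2.9]
grip_force: 3.9
```

```bash
python3 -m creep '{"jaw":[-1,-1,-1],"dp":[[0.05,0.08,0],[0,0,0],[0,0,0]],"yaw":[0,0,0]}'| grep -E 'pos|force'
python3 -m creep '{"jaw":[-1,-1,-1,-1],"dp":[[0.05,0.07,0],[0,0,0],[0,0,0],[0,0,0]],"yaw":[0,0,0,0]}'| grep -E 'pos|force'
```

```text
tcp_pos: [0.5751, -0.0901, 0.1328]
wrist_force: [-8.5, 4.4, 6.2]
grip_force: 5.1
tcp_pos: [0.5754, -0.0901, 0.1328]
wrist_force: [-13.0, 4.2, 9.4]
grip_force: 6.8
```

```bash
python3 -m creep '{"jaw":[-1,-1,-1,-1,-1,-1],"dp":[[0,0,0],[0,0,0],[0,0,0],[0,0,0],[0,0,0],[0,0,0]],"yaw":[0,0,0,0,0,0]}'| grep -E 'pos|force|time'
python3 - <<'E'
from workcell import imaging
import cv2
b=imaging.grab_frame('scene')[125:275,195:385,::-1]
cv2.imwrite('pics/c4.png',cv2.resize(b,None,fx=4,fy=4,interpolation=cv2.INTER_CUBIC))
E
```

```text
time: 11.63
tcp_pos: [0.5753, -0.0901, 0.1328]
wrist_force: [-12.6, 5.2, 9.3]
grip_force: 6.7
```

View pics/c4.png

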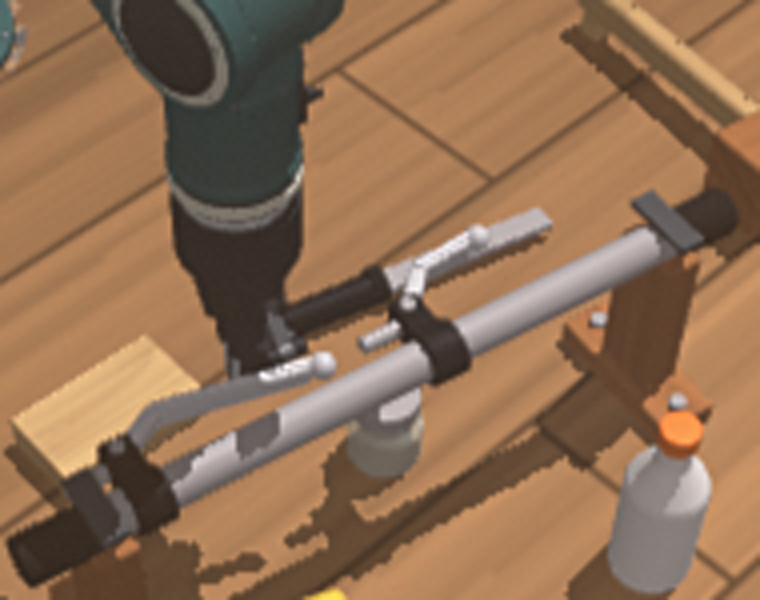

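The ball is at (322,363) again, the same stop position, with the push steady at about 13 N. I'm handing the job in.

```bash
python3 -c "from workcell import manip; print(manip.job_done())"
```

```text
the job is handed in; nothing more can be done
None
```

The long brake lever was pressed firm to its stop, released until it sprang fully back out, then pressed to the stop again and handed in while held there at about 13 N; in the pictures nothing else on the bench moved.

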